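Lay out the soldering mat

ROBOT

A 6-joint arm with a two-finger parallel gripper is mounted at the origin on the work surface. World frame = base frame: x ahead of the robot, y to its left, z up, the work surface at z = 0. Lengths are in m, angles in rad, forces in N, time in s.
With the tool pointing down it reaches from about 0.35 to 0.775 m from the base axis. Payload 5.5 kg.
Tool frame: the origin (TCP) lies between the finger pads; the fingertips stand 19 mm ahead of it and the grasp point (between the pads) is the TCP; z points along the fingers, y is the line along which they close (so a half turn about z gives the same grasp; the last joint's range is limited). The gripper opens to 85 mm and grips with 20 to 120 N. Pads are 22 mm wide; open, the fingers measure 114 mm over their backs; the gripper's body (76 mm by 85 mm) begins 54 mm behind the grasp point. The pads swing forward as they close: fully open they stand 13 mm farther back than shut.
Start: joints at [0.996, 0.313, 0.046, 1.304, 0, 1.431], TCP at [0.242, 0.522, 0.25] pointing down, gripper open.
Joint ranges: [-2.76, 2.76], [-0.86, 1.69], [-1.03, 1.26], [-2.2, 2.34], [-1.47, 1.5], [-3.14, 3.14]. Speed limits (rad/s): [2.57, 2.57, 3.14, 3.14, 3.14, 3.14].

INTERFACE

Orientations are given as a unit quaternion [w, x, y, z].
In Python, from workcell import env gives the robot as it stands.
- The arm moves only by the tool carry_out, never from a script. Its argument "increments" is a list that holds one entry, the list of rows, each a list of 6 numbers: the shift along the tool's x, y, z each as a share of 50 cm, from -1 to 1, then the turn, a rotation vector about the tool's x, y, z each as a share of 2 pi rad, from -1 to 1. In form: [[[x, y, z, ax, ay, az], ...]]. A call has 1 to 5 rows; each row is the pose to reach, as a shift and turn from the pose commanded when the call began, along the tool's axes at that moment, turning the shorter way round; what a row does not reach only later rows make up. A row lasts 1/8 s, in which the tool goes at most 62.5 mm and 10.7 degrees, less where a joint would pass 70% of its speed; a pose out of reach is approached as far as the arm can. A call with a number of a shift or a turn outside -1 to 1 is refused whole. A call with a gripper value outside its range is refused whole. "jaw" is the closure, from 0 (fully open) to 1 (shut), set as the call begins (left out, the last holds). The fingers move at their own pace and stop on an object; "squeeze" is the grip in N (left out, the last holds). Time passes only in rows, so rows that repeat a pose let the fingers close. It gives the time, the measured TCP pose, the force, the opening and the grip force at its end, in the units of the state.
- env.get_state(): the state, without advancing time (a new reading comes with each control period).
- env.read_camera(name): name is "scene" or "side" or "wrist"; returns a dict with "frame" (384x512x3 uint8, blue, green, red), "z_map" (384x512 float32, m along the optical axis (not along the pixel's ray), 0 where there is no reading), "intrinsics" (3x3 intrinsics, pixels), "R" (3x3) and "t" (3): a world point X has camera coordinates R X + t; the wrist camera has in their place "T_tool_cam" (4x4, takes a point from camera to tool coordinates, whose origin is the TCP and whose axes are the flange's). Camera axes: x right, y down, z forward; pixel columns grow to the right and rows downward; lengths in m; the calibration is good to about 2 mm. The wrist camera is an equidistant fisheye: a pixel r from the principal point sees the ray r / f radians off the axis. A picture is of the moment at which its call begins: read the wrist's pose just before it.
- env.hand_in(): hands the job in; it is judged then, once.
Trained networks look in the newest picture that a camera, given by its name, has taken for a name from the list of things; names that differ only in an ending like _2 or _b are one class to them, and where a whole thing is asked for, a point or a joint stands for the part that bears it (a point fixed in the world has none). Each returns a list of dicts, best first, with "score" (0 to 1); they miss things now and then, are a little off and sometimes report something else, mostly with a low value. They report only what shows in the picture. A call takes as long as a camera call. They do not tell look-alikes from the thing itself.
- env.find_in(camera, name): "position" ([x, y, z] in m, in world coordinates, good to about 4 mm: the middle of the surface that is visible of it).
The state is a dict: "clock": time; "joint_pos": joint angles; "qvel": joint speeds; "tau": joint torques, N m; "tcp_pos": TCP position; "orientation": TCP orientation; "wrist_force": force on the tool from outside, world axes, zero at the start; "ft_torque": the same for the moment, N m; "finger_gap": finger opening in m; "grip_force": force on a finger pad.
Only numpy, scipy, OpenCV 4.12 (cv2) and the standard library are available. Lean on these libraries where they do the work, as an engineer would, in place of code of your own. Each camera call takes 0.05 s, during which the arm holds its last target. There are 200 camera calls.

TASK

Set up the mat for the next board: stand the solder spool upright centred behind the green circuit board (the side away from the robot) and put the red parts box centred in front of the hot plate's display edge (the side towards the robot), square to it, each with a gap of about 25 mm, and put the tin of brass wool on the mat exactly midway between the circuit board and the hot plate. Then put the yellow parts box squarely on top of the red one. Leave the blue box, copper reel, flux bottle and cutters where they are.

Things in the scene. Friction and masses are not known exactly. Their poses are not given: they have to be found in the camera images.
- board: target, fixed: green circuit board in a low black holder with an aluminium jaw at each end; 70 mm deep (its x, away from the robot), 100 mm wide over the jaws (its y), board top 22 mm, jaws 26 mm above the mat. Origin: centre of its footprint, on the mat. Left or right on the bench, small yaw. All stand on a flat blue mat, top at z = 4 mm.
- hotplate: target, fixed: grey mini hot plate, bare aluminium on top, black display and orange dial along its front edge (-x, towards the robot). 80 mm deep (its x, away from the robot), 100 mm wide (its y), 30 mm high. Origin: centre of its footprint, on the mat. Stands beside the board, on the board's y axis, 320 to 350 mm between centres.
- cleaner: loose: tip cleaner, a round dark-steel tin filled with golden brass wool, 56 mm diameter, body 36 mm high (wool to about 40 mm). Origin: centre of the underside.
- spool: loose: spool of silvery solder with cream flanges, standing on a flange, 50 mm diameter, 44 mm high. Origin: centre of the underside.
- red_box: loose: closed red parts box, 44 x 44 mm and 24 mm high, flat top, black seam, small white latch on one side (-x). Origin: centre of the underside; x and y square to its sides.
- yellow_box: loose: closed yellow parts box, same form and size as the red one (44 x 44 x 24 mm). Origin: centre of the underside; x and y square to its sides.
- blue_box: loose bystander, leave alone: closed dark blue parts box, 44 x 44 x 24 mm. Origin: centre of the underside.
- reel: loose bystander, leave alone: reel of copper wire with black flanges, 50 mm diameter, 44 mm high. Origin: centre of the underside.
- flux: loose bystander, leave alone: amber flux bottle with a white cap, 32 mm diameter, 56 mm high, standing in front of the board. Origin: centre of the underside.
- cutters: loose bystander, leave alone: small side cutters with green handles lying behind the hot plate, about 95 mm long, 40 mm wide, 10 mm high. Origin: near the middle, on the mat; x points to the steel jaws.
Mind the look-alikes: they are no part of the job. Of the things that look like the spool, take the one that is nearest to the robot's base at the start. Several things look just like the red_box: the one meant starts farthest to the robot's left.

How it is judged:
At the end, for the whole second after the job is handed in: Tin midway between board and hot plate (14 mm along, 15 mm across); spool behind board and red box in front of plate, gaps 10 to 40 mm, within 15 mm of centre; yellow box on red, within 10 mm; boxes within 15 degrees of square; all upright, released, at rest; no bystander moved 20 mm (((horizontal distance between board and hotplate between 0.3099 and 0.32 m and horizontal distance between cleaner and board below 0.174 m and horizontal distance between cleaner and hotplate below 0.174 m) or (horizontal distance between board and hotplate between 0.3199 and 0.33 m and horizontal distance between cleaner and board below 0.179 m and horizontal distance between cleaner and hotplate below 0.179 m) or (horizontal distance between board and hotplate between 0.3299 and 0.34 m and horizontal distance between cleaner and board below 0.184 m and horizontal distance between cleaner and hotplate below 0.184 m) or (horizontal distance between board and hotplate between 0.3399 and 0.35 m and horizontal distance between cleaner and board below 0.189 m and horizontal distance between cleaner and hotplate below 0.189 m) or (horizontal distance between board and hotplate between 0.3499 and 0.36 m and horizontal distance between cleaner and board below 0.194 m and horizontal distance between cleaner and hotplate below 0.194 m)) and x of cleaner in the frame of board between -0.015 and 0.015 m and x of spool in the frame of board between 0.07 and 0.1 m and y of spool in the frame of board between -0.015 and 0.015 m and x of red_box in the frame of hotplate between -0.102 and -0.072 m and y of red_box in the frame of hotplate between -0.015 and 0.015 m and horizontal distance between yellow_box and red_box below 0.01 m and z of yellow_box in the frame of red_box between 0.021 and 0.027 m and contact force between yellow_box and red_box above 0.05 N and (angle between the x axis of yellow_box and the x axis of red_box, either way round below 0.26 rad or angle between the x axis of yellow_box and the y axis of red_box, either way round below 0.26 rad) and (angle between the x axis of red_box and the x axis of hotplate, either way round below 0.26 rad or angle between the x axis of red_box and the y axis of hotplate, either way round below 0.26 rad) and height (world z) of each of cleaner, spool, red_box below 0.009 m and linear speed of each of cleaner, spool, red_box, yellow_box below 0.02 m/s and angle between each of cleaner, spool, red_box, yellow_box's own z axis and vertical below 0.1 rad); the robot touches nothing.
It fails at once if the blue box was shifted by more than 20 mm or knocked over (distance of blue_box from where it was at the start of the episode above 0.02 m or angle between blue_box's own z axis and vertical above 0.5 rad).
It fails at once if the copper reel was shifted by more than 20 mm or knocked over (distance of reel from where it was at the start of the episode above 0.02 m or angle between reel's own z axis and vertical above 0.5 rad).
It fails at once if the flux bottle was shifted by more than 20 mm or knocked over (distance of flux from where it was at the start of the episode above 0.02 m or angle between flux's own z axis and vertical above 0.5 rad).
It fails at once if the pair of cutters was shifted by more than 20 mm or knocked over (distance of cutters from where it was at the start of the episode above 0.02 m or angle between cutters's own z axis and vertical above 0.5 rad).
It also fails if it takes over 102 s, if anything falls off the work surface, if the arm or the gripper's body presses on something with over 40 N, if the wrist force passes 120 N, or if a joint passes its speed limit or range.

## Working session

There is one attempt and no reset: what is moved stays moved. The work goes in short steps, Python scripts to look and compute and a tool call to move; the robot and the scene stay as the last step left them, time stands still between calls to the robot, and variables do not carry over. Pictures are saved under pics/ and viewed, at most 14 in all, crops included, and the job is handed in when it is done.

Besides the shell and the picture viewer there is one more tool, called after "Call:" as name(argument=value, ...) on one line, values as JSON. carry_out: Moves the arm, as the interface text tells. Its arguments: {"type":"object","properties":{"increments":{"type":"array","items":{"type":"array","items":{"type":"array","items":{"type":"number","minimum":-1,"maximum":1}}}},"jaw":{"type":"number"},"squeeze":{"type":"number"}},"required":["increments"]}

```bash
mkdir -p pics; ls
cat > h.py <<'E'
import numpy as np, cv2
from workcell import env
def snap(n,f):
    c=env.read_camera(n); cv2.imwrite('pics/'+f,c['frame']); return c
E
python3 - <<'E'
from h import *
s=env.get_state();print({k:np.round(v,3) for k,v in s.items()})
for n in ['scene','side']:
    c=snap(n,n+'0.png'); np.savez(n+'0.npz',**c)
    print(n,np.round(-c['R'].T@c['t'],3))
    for o in ['board','hotplate','cleaner','spool','red_box','yellow_box','blue_box','reel','flux','cutters']:
        print(o,end=' ')
        for d in env.find_in(n,o):
            p=np.array(d['position']);q=c['intrinsics']@(c['R']@p+c['t'])
            print(np.round(p,3),round(d['score'],2),'px',(q[:2]/q[2]).round(),end='; ')
        print()
E
```

```text
pics
{'clock': np.float64(0.0), 'joint_pos': array([0.996, 0.314, 0.045, 1.304, 0.   , 1.431]), 'qvel': array([ 0.001,  0.001, -0.   , -0.001,  0.001, -0.001]), 'tau': array([ 1.0000e-03, -4.8063e+01,  2.9853e+01,  1.9000e-02, -0.0000e+00,
        0.0000e+00]), 'tcp_pos': array([0.242, 0.521, 0.249]), 'orientation': array([-0.   ,  0.216,  0.976, -0.001]), 'wrist_force': array([-0.105,  0.322,  0.176]), 'ft_torque': array([ 0.036, -0.046, -0.009]), 'grip_force': np.float64(0.0), 'finger_gap': np.float64(0.085)}
scene [1.053 0.117 1.082]
board [ 0.581 -0.149  0.03 ] 0.65 px [240. 217.]; 
hotplate [0.577 0.172 0.034] 0.74 px [337. 256.]; 
cleaner [ 0.461 -0.363  0.037] 0.8 px [200. 164.]; [ 0.451 -0.019  0.049] 0.24 px [294. 197.]; 
spool [ 0.605 -0.316  0.049] 0.83 px [189. 200.]; [ 0.464 -0.639  0.042] 0.5 px [131. 136.]; 
red_box [ 0.287 -0.196  0.028] 0.68 px [265. 146.]; 
yellow_box [0.469 0.362 0.027] 0.81 px [407. 252.]; 
blue_box [0.592 0.317 0.027] 0.52 px [382. 282.]; [ 0.493 -0.162  0.047] 0.36 px [248. 191.]; 
reel [ 0.451 -0.02   0.048] 0.83 px [294. 197.]; 
flux [ 0.489 -0.164  0.046] 0.6 px [248. 190.]; [ 0.604 -0.317  0.049] 0.29 px [190. 200.]; 
cutters [0.671 0.18  0.01 ] 0.46 px [327. 288.]; 
side [ 0.007 -1.246  1.3  ]
board 
hotplate [0.56  0.158 0.033] 0.56 px [246. 132.]; 
cleaner [ 0.448 -0.378  0.039] 0.84 px [276. 238.]; 
spool [ 0.455 -0.652  0.048] 0.59 px [318. 305.]; [ 0.59  -0.331  0.048] 0.47 px [309. 213.]; 
red_box [ 0.279 -0.206  0.021] 0.61 px [210. 220.]; 
yellow_box [0.465 0.351 0.03 ] 0.63 px [208. 111.]; 
blue_box [0.578 0.312 0.027] 0.53 px [236. 110.]; 
reel [ 0.441 -0.036  0.044] 0.73 px [236. 170.]; 
flux [0.671 0.176 0.016] 0.58 px [269. 126.]; [ 0.474 -0.179  0.037] 0.53 px [259. 195.]; 
cutters [0.669 0.177 0.013] 0.61 px [269. 126.];
```

View pics/scene0.png

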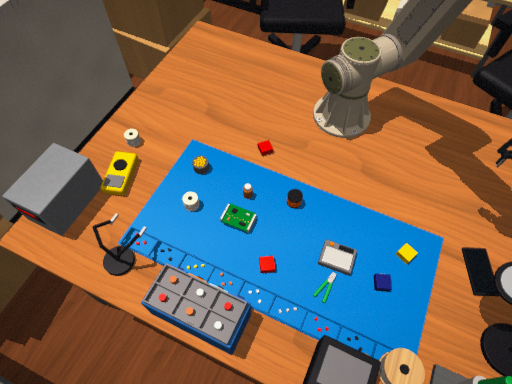

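View pics/side0.png

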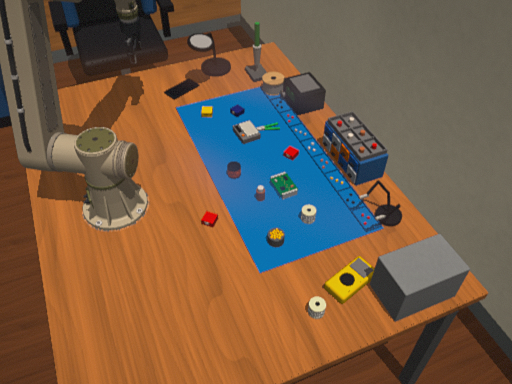

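Scene: red boxes at px (265,147) and (267,264). The second lies farther left (larger y). Spools are at (190,200) and (131,136); the first is nearer the base. The copper reel at (294,197) is a bystander. Next I measure with the point cloud and check the choice in a crop.

```bash
cat >> h.py <<'E'
def cloud(c):
    z=c['z_map'];v,u=np.mgrid[:z.shape[0],:z.shape[1]];K=c['intrinsics']
    P=np.stack([(u-K[0,2])/K[0,0]*z,(v-K[1,2])/K[1,1]*z,z],-1)
    W=(P-c['t'])@c['R']; W[z==0]=np.nan; return W
def rect(p):
    (c,s,a)=cv2.minAreaRect((p[:,:2]*1000).astype(np.float32)); return np.round(c,1),np.round(s,1),round(a,1)
def go(x,y,z,yaw,s=None):
    """yaw of tool y axis (closing line), nearest of half turns; prints increments"""
    from scipy.spatial.transform import Rotation as R
    s=s or env.get_state();q=s['orientation'];R0=R.from_quat([q[1],q[2],q[3],q[0]])
    best=None
    for k in (0,np.pi):
        a=yaw+k; yv=np.array([np.cos(a),np.sin(a),0]);zv=np.array([0,0,-1.]);xv=np.cross(yv,zv)
        rv=(R0.inv()*R.from_matrix(np.stack([xv,yv,zv],1))).as_rotvec()
        if best is None or np.linalg.norm(rv)<np.linalg.norm(best): best=rv
    d=R0.inv().apply(np.array([x,y,z])-s['tcp_pos'])
    print('go',np.round(np.r_[d/.5,best/2/np.pi],4).tolist(),'mm',np.round(d*1000),'deg',np.round(np.degrees(best),1))
E
python3 - <<'E'
from h import *
for n in ['scene','side']:
    c=dict(np.load(n+'0.npz'));W=cloud(c)
    print(n,'mat z',np.nanmedian(W[...,2][(abs(W[...,0]-.55)<.02)&(abs(W[...,1]-.08)<.02)]))
    for o,x,y,r,zl in [('board',.575,-.15,.08,.018),('plate',.57,.165,.085,.028),('cleaner',.455,-.37,.05,.03),('spool',.6,-.325,.05,.042),('red',.68,-.01,.045,.022),('red',.70,.03,.045,.022),('yellow',.467,.357,.045,.022),('blue',.585,.315,.045,.022),('reel',.446,-.028,.05,.042),('flux',.482,-.17,.035,.03)]:
        m=(np.hypot(W[...,0]-x,W[...,1]-y)<r)&(W[...,2]>zl)
        p=W[m]
        if len(p)>4: print(o,len(p),*rect(p),'mean',p.mean(0).round(3))
    f=cv2.cvtColor(c['frame'],cv2.COLOR_BGR2HSV)
    m=((f[...,0]<8)|(f[...,0]>172))&(f[...,1]>180)&(f[...,2]>80)
    k,l,st,ce=cv2.connectedComponentsWithStats(m.astype(np.uint8))
    for i in range(1,k):
        if st[i,4]>60: print('redblob',ce[i].round(),st[i,4],np.nanmean(W[l==i],0).round(3))
    if n=='scene': cv2.imwrite('pics/crop.png',cv2.resize(c['frame'][130:310,120:430],None,fx=2.5,fy=2.5,interpolation=cv2.INTER_CUBIC))
E
```

```text
scene mat z 0.004525735027243247
board 650 [ 556.4 -157.2] [121.8 101. ] 2.2 mean [ 0.581 -0.156  0.027]
plate 764 [570.6 173.6] [80.9 99.1] 3.7 mean [0.573 0.174 0.033]
cleaner 193 [ 454.4 -364.5] [53.5 54.8] 84.2 mean [ 0.457 -0.362  0.041]
spool 181 [ 597.2 -320.2] [49.2 48.9] 19.1 mean [ 0.599 -0.319  0.048]
red 215 [682.   -9.4] [44.8 44.4] 30.6 mean [ 0.683 -0.009  0.028]
red 106 [686.7  -3.5] [31.4 36.6] 26.0 mean [0.688 0.    0.028]
yellow 211 [467.6 361.6] [44.2 46.3] 65.9 mean [0.468 0.362 0.028]
blue 240 [586.9 318.9] [46.1 44.6] 20.2 mean [0.589 0.319 0.028]
reel 164 [442.1 -18.9] [47.3 45.9] 26.9 mean [ 0.443 -0.019  0.048]
flux 94 [ 484.6 -169.4] [29.5 28.3] 85.7 mean [ 0.488 -0.167  0.049]
redblob [265. 147.] 172 [ 0.287 -0.195  0.02 ]
redblob [267. 264.] 224 [ 0.686 -0.007  0.027]
side mat z 0.007575477346441332
board 428 [ 578.8 -154.9] [ 74.3 104.9] 3.7 mean [ 0.578 -0.157  0.029]
plate 325 [565.8 173.2] [ 79.1 108.2] 2.3 mean [0.564 0.168 0.036]
cleaner 212 [ 450.2 -362.3] [54.2 57.1] 5.3 mean [ 0.451 -0.367  0.042]
spool 143 [ 594.2 -318.2] [53.3 50.1] 23.7 mean [ 0.593 -0.32   0.05 ]
red 107 [678.6  -8.5] [55.6 46. ] 33.7 mean [ 0.677 -0.011  0.03 ]
red 42 [686.3   0.9] [24.  41.7] 52.0 mean [0.685 0.001 0.03 ]
yellow 89 [464.7 366.1] [57.2 45.1] 64.4 mean [0.464 0.361 0.03 ]
blue 90 [582.  320.5] [52.6 62.1] 7.7 mean [0.583 0.317 0.03 ]
reel 118 [438.2 -18. ] [51.6 53.5] 18.3 mean [ 0.438 -0.021  0.05 ]
flux 84 [ 479.3 -171.8] [34.4 28.3] 66.9 mean [ 0.478 -0.174  0.05 ]
redblob [291. 152.] 106 [ 0.678 -0.015  0.027]
redblob [210. 218.] 165 [ 0.28  -0.201  0.024]
```

View pics/crop.png

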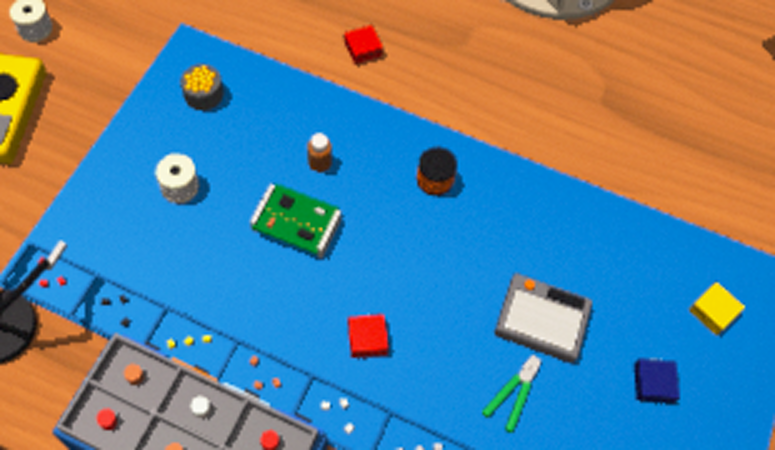

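The crop confirms it: the wanted red box is at crop (368,335), the spool at (177,178), the tin at (203,88) and the yellow box at (718,308). Bystanders: reel (437,170), second red box (364,43).

Run:
```python
from h import *
go(.62,.0,.28,np.radians(120.6))
```

```text
go [-1.1246, -0.6278, -0.0594, 0.0, 0.0, -0.1542] mm [-562. -314.  -30.] deg [  0.    0.  -55.5]
```

Call:
carry_out(increments=[[[-0.5, -0.29, 0, 0, 0, 0], [-0.5, -0.29, 0, 0, 0, 0], [-0.5, -0.29, 0, 0, 0, 0], [-0.5, -0.29, 0, 0, 0, 0], [-0.5, -0.29, 0, 0, 0, 0]]])

```text
clock: 1.72
tcp_pos: [0.4092, 0.2825, 0.2505]
orientation: [0.0, 0.217, 0.976, 0.0]
wrist_force: [0.9, 0.0, -0.2]
finger_gap: 0.0854
grip_force: 0.0
```

Call:
carry_out(increments=[[[-0.5, -0.29, -0.06, 0, 0, -0.14], [-0.5, -0.29, -0.06, 0, 0, -0.14], [-0.5, -0.29, -0.06, 0, 0, -0.14], [-0.5, -0.29, -0.06, 0, 0, -0.14], [-0.5, -0.29, -0.06, 0, 0, -0.14]]])

```text
clock: 2.35
tcp_pos: [0.5741, 0.0469, 0.2807]
orientation: [0.0, -0.22, 0.976, 0.0]
wrist_force: [1.0, 0.8, -0.5]
finger_gap: 0.0855
grip_force: 0.0
```

```bash
cat >> h.py <<'E'
def wcloud(name=None):
    from scipy.spatial.transform import Rotation as R
    s=env.get_state();c=env.read_camera('wrist')
    if name: cv2.imwrite('pics/'+name,c['frame'])
    z=c['z_map'];v,u=np.mgrid[:z.shape[0],:z.shape[1]];K=c['intrinsics']
    a=(u-K[0,2])/K[0,0];b=(v-K[1,2])/K[1,1];r=np.hypot(a,b)+1e-9;t=np.tan(np.minimum(r,1.4))/r
    P=np.stack([a*t*z,b*t*z,z],-1);T=c['T_tool_cam'];P=P@T[:3,:3].T+T[:3,3]
    q=s['orientation'];W=P@R.from_quat([q[1],q[2],q[3],q[0]]).as_matrix().T+s['tcp_pos']
    W[(z==0)|(r>1.2)]=np.nan;return c,W,s
def obj(W,x,y,r,zl,zh=.07):
    m=(np.hypot(W[...,0]-x,W[...,1]-y)<r)&(W[...,2]>zl)&(W[...,2]<zh);p=W[m]
    return (len(p),*rect(p),p.mean(0).round(3)) if len(p)>10 else len(p)
E
python3 - <<'E'
from h import *
c,W,s=wcloud('w1.png');print(s['tcp_pos'].round(3),s['clock'],c['intrinsics'].round(1).tolist(),np.round(c['T_tool_cam'],3).tolist())
for o,x,y,r,zl in [('board',.581,-.156,.066,.018),('plate',.57,.172,.085,.028),('spool',.596,-.32,.05,.042),('red',.682,-.009,.045,.022),('yellow',.467,.36,.045,.022),('blue',.585,.315,.045,.022),('reel',.441,-.019,.05,.042),('flux',.482,-.17,.035,.03)]: print(o,obj(W,x,y,r,zl))
go(.682,-.009,.026,np.radians(120.6),s)
E
```

```text
[0.574 0.047 0.281] 2.35 [[297.3, 0.0, 258.5], [0.0, 297.3, 193.1], [0.0, 0.0, 1.0]] [[-0.001, -0.945, -0.327, 0.085], [1.0, -0.001, -0.001, -0.002], [0.0, -0.327, 0.945, -0.123], [0.0, 0.0, 0.0, 1.0]]
board (3352, array([ 580.9, -157.7]), array([ 71.5, 100.5]), 1.1, array([ 0.58 , -0.156,  0.027]))
plate (3503, array([569.8, 171.4]), array([79.3, 99.2]), 3.9, array([0.568, 0.168, 0.032]))
spool (629, array([ 596.9, -321.8]), array([48.7, 50.2]), 6.5, array([ 0.596, -0.319,  0.048]))
red (953, array([681.3, -11.4]), array([44.8, 45.6]), 31.0, array([ 0.68 , -0.011,  0.027]))
yellow (572, array([466.8, 359.7]), array([46.6, 45.5]), 65.4, array([0.467, 0.357, 0.027]))
blue (628, array([586.7, 316.4]), array([46. , 45.3]), 19.4, array([0.586, 0.314, 0.027]))
reel (1330, array([441.1, -22. ]), array([48.5, 48. ]), 25.4, array([ 0.441, -0.022,  0.048]))
flux (531, array([ 483.4, -169.1]), array([31.2, 26.4]), 5.0, array([ 0.484, -0.166,  0.05 ]))
go [-0.1467, -0.1935, 0.5094, -0.0, 0.0001, -0.0145] mm [-73. -97. 255.] deg [-0.   0.  -5.2]
```

View pics/w1.png

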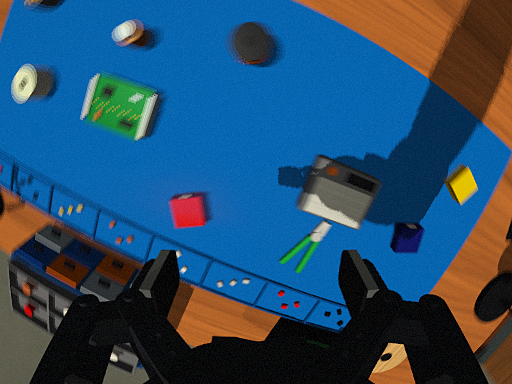

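Red box at px (187,210), matches its 44 mm size and 28 mm top; the way down is clear.

Call:
carry_out(increments=[[[-0.1445, -0.1957, 0.3, 0, 0, -0.0145], [-0.1445, -0.1957, 0.3, 0, 0, -0.0145], [-0.1445, -0.1957, 0.3, 0, 0, -0.0145], [-0.1445, -0.1957, 0.3, 0, 0, -0.0145], [-0.1445, -0.1957, 0.35, 0, 0, -0.0145]]], squeeze=40)

```text
clock: 3.02
tcp_pos: [0.6813, -0.0096, 0.1065]
orientation: [0.001, -0.26, 0.965, -0.0]
wrist_force: [-0.8, -0.1, -0.1]
finger_gap: 0.0854
grip_force: 0.0
```

Call:
carry_out(increments=[[[0, 0, 0.08, 0, 0, 0], [0, 0, 0.12, 0, 0, 0], [0, 0, 0.1594, 0, 0, 0], [0, 0, 0.1594, 0, 0, 0]]])

```text
clock: 3.52
tcp_pos: [0.6788, -0.0087, 0.0255]
orientation: [-0.001, -0.261, 0.965, 0.0]
wrist_force: [0.4, 0.1, 0.8]
finger_gap: 0.0856
grip_force: 0.0
```

Call:
carry_out(increments=[[[0, 0, 0, 0, 0, 0], [0, 0, 0, 0, 0, 0], [0, 0, 0, 0, 0, 0], [0, 0, 0, 0, 0, 0], [0, 0, 0, 0, 0, 0]]], jaw=1)

```text
clock: 4.15
tcp_pos: [0.6811, -0.0096, 0.0273]
orientation: [0.001, -0.261, 0.965, -0.0]
wrist_force: [-1.3, 1.0, 5.6]
finger_gap: 0.043
grip_force: 42.5
```

Run:
```python
from h import *
s=env.get_state();s['tcp_pos']=s['tcp_pos']+[0,0,.0];go(.483,.1675,.027,np.radians(93),s)
```

```text
go [0.1638, 0.5055, -0.0005, -0.0001, 0.0004, 0.0757] mm [ 82. 253.  -0.] deg [-0.   0.1 27.2]
```

Call:
carry_out(increments=[[[0, 0, -0.08, 0, 0, 0], [0, 0, -0.15, 0, 0, 0]]])

```text
clock: 4.4
tcp_pos: [0.6797, -0.0096, 0.1012]
orientation: [-0.0, -0.261, 0.965, 0.0]
wrist_force: [0.8, -0.1, -0.1]
finger_gap: 0.0429
grip_force: 41.7
```

Call:
carry_out(increments=[[[0.164, 0.505, 0, 0, 0, 0.0757], [0.164, 0.505, 0, 0, 0, 0.0757], [0.164, 0.505, 0, 0, 0, 0.0757], [0.164, 0.505, 0, 0, 0, 0.0757], [0.164, 0.505, 0, 0, 0, 0.0757]]])

```text
clock: 5.03
tcp_pos: [0.4784, 0.169, 0.1005]
orientation: [-0.001, -0.028, 1.0, 0.0]
wrist_force: [2.2, 0.1, -0.5]
finger_gap: 0.0434
grip_force: 41.7
```

Run:
```python
from h import *
s=env.get_state();print(s['tcp_pos'],s['finger_gap'],s['clock']);go(.483,.1675,.027,np.radians(93),s)
```

```text
[0.47836761 0.16903706 0.10053629] 0.043358100290071096 5.025
go [-0.0094, -0.0036, 0.1471, 0.0, -0.0004, 0.0005] mm [-5. -2. 74.] deg [ 0.  -0.1  0.2]
```

Call:
carry_out(increments=[[[0, 0, 0.05, 0, 0, 0], [0, 0, 0.1, 0, 0, 0], [0, 0, 0.1, 0, 0, 0], [0, 0, 0.1, 0, 0, 0]]])

```text
clock: 5.52
tcp_pos: [0.483, 0.1671, 0.0512]
orientation: [0.0, -0.026, 1.0, 0.0]
wrist_force: [0.0, -0.3, -0.6]
finger_gap: 0.0433
grip_force: 41.7
```

Run:
```python
from h import *
s=env.get_state();print(s['tcp_pos'],s['finger_gap'],s['clock']);go(.483,.1675,.027,np.radians(93),s)
```

```text
[0.48295371 0.16705225 0.05123403] 0.043289086908595044 5.525
go [-0.0001, 0.0009, 0.0485, 0.0, 0.0002, -0.0001] mm [-0.  0. 24.] deg [ 0.   0.1 -0. ]
```

Call:
carry_out(increments=[[[0, 0, 0.03, 0, 0, 0], [0, 0, 0.0475, 0, 0, 0], [0, 0, 0.0475, 0, 0, 0]]])

```text
clock: 5.9
tcp_pos: [0.4822, 0.1673, 0.0266]
orientation: [0.0, -0.026, 1.0, 0.0]
wrist_force: [-0.7, 0.1, 1.0]
finger_gap: 0.0434
grip_force: 42.9
```

Call:
carry_out(increments=[[[0, 0, 0, 0, 0, 0], [0, 0, 0, 0, 0, 0], [0, 0, 0, 0, 0, 0], [0, 0, 0, 0, 0, 0]]], jaw=0)

```text
clock: 6.4
tcp_pos: [0.482, 0.1673, 0.0267]
orientation: [-0.0, -0.026, 1.0, 0.0]
wrist_force: [-0.1, -0.1, 0.3]
finger_gap: 0.0854
grip_force: 0.0
```

Call:
carry_out(increments=[[[0, 0, -0.1, 0, 0, 0], [0, 0, -0.25, 0, 0, 0], [0, 0, -0.36, 0, 0, 0], [0, 0, -0.36, 0, 0, 0]]])

```text
clock: 6.9
tcp_pos: [0.485, 0.1679, 0.2121]
orientation: [0.005, -0.026, 1.0, 0.001]
wrist_force: [0.9, -0.1, 0.2]
finger_gap: 0.0853
grip_force: 0.0
```

Run:
```python
from h import *
c,W,s=wcloud();print(s['tcp_pos'].round(3),s['clock'],s['finger_gap'])
for o,x,y,r,zl in [('plate',.57,.172,.085,.03),('red',.483,.167,.04,.022),('yellow',.467,.36,.045,.022)]: print(o,obj(W,x,y,r,zl))
go(.467,.360,.0265,np.radians(65.5),s)
```

```text
[0.485 0.168 0.212] 6.9 0.08532737408275815
plate (3759, array([549.2, 170.7]), array([115.5,  96.3]), 4.2, array([0.569, 0.173, 0.033]))
red (1690, array([482.8, 165.4]), array([45.6, 43.8]), 3.7, array([0.482, 0.166, 0.028]))
yellow (1147, array([466.2, 360.2]), array([45.4, 45.3]), 66.3, array([0.466, 0.358, 0.027]))
go [0.0195, 0.3851, 0.3715, 0.0006, 0.0015, 0.0764] mm [ 10. 193. 186.] deg [ 0.2  0.5 27.5]
```

Call:
carry_out(increments=[[[0.02, 0.385, 0.2, 0, 0, 0.075], [0.02, 0.385, 0.2, 0, 0, 0.075], [0.02, 0.385, 0.2, 0, 0, 0.075], [0.02, 0.385, 0.2, 0, 0, 0.075], [0.02, 0.385, 0.2, 0, 0, 0.075]]])

```text
clock: 7.58
tcp_pos: [0.4591, 0.3598, 0.1027]
orientation: [-0.002, 0.206, 0.979, -0.002]
wrist_force: [-0.1, -0.1, -0.5]
finger_gap: 0.0855
grip_force: 0.0
```

Call:
carry_out(increments=[[[0, 0, 0, 0, 0, 0]]])

```text
clock: 7.7
tcp_pos: [0.4611, 0.3582, 0.1055]
orientation: [-0.001, 0.208, 0.978, -0.001]
wrist_force: [0.3, 0.1, -0.4]
finger_gap: 0.0854
grip_force: 0.0
```

Run:
```python
from h import *
c,W,s=wcloud();print(s['tcp_pos'].round(3),s['clock'])
for o,x,y,r,zl in [('yellow',.467,.36,.045,.022)]: print(o,obj(W,x,y,r,zl))
go(.4665,.3595,.0265,np.radians(66),env.get_state())
```

```text
[0.461 0.358 0.105] 7.7
yellow (3365, array([465.7, 360.8]), array([44.4, 45.6]), 65.5, array([0.465, 0.361, 0.028]))
go [-0.0077, 0.0067, 0.1594, -0.0002, -0.0001, -0.0001] mm [-4.  3. 80.] deg [-0.1 -0.  -0. ]
```

Call:
carry_out(increments=[[[-0.007, 0.0075, 0.08, 0, 0, 0], [-0.007, 0.0075, 0.12, 0, 0, 0], [-0.007, 0.0075, 0.158, 0, 0, 0], [-0.007, 0.0075, 0.158, 0, 0, 0]]])

```text
clock: 8.25
tcp_pos: [0.4662, 0.3592, 0.027]
orientation: [-0.001, 0.209, 0.978, -0.001]
wrist_force: [-0.5, -0.2, -0.3]
finger_gap: 0.0854
grip_force: 0.0
```

Call:
carry_out(increments=[[[0, 0, 0, 0, 0, 0], [0, 0, 0, 0, 0, 0], [0, 0, 0, 0, 0, 0], [0, 0, 0, 0, 0, 0], [0, 0, 0, 0, 0, 0]]], jaw=1)

```text
clock: 8.88
tcp_pos: [0.4677, 0.3614, 0.0292]
orientation: [0.001, 0.208, 0.978, 0.001]
wrist_force: [-0.4, -1.7, 6.3]
finger_gap: 0.0432
grip_force: 42.1
```

Call:
carry_out(increments=[[[0, 0, -0.08, 0, 0, 0], [0, 0, -0.16, 0, 0, 0], [0, 0, -0.16, 0, 0, 0], [0, 0, -0.16, 0, 0, 0]]])

```text
clock: 9.38
tcp_pos: [0.4663, 0.3609, 0.1074]
orientation: [-0.0, 0.208, 0.978, -0.0]
wrist_force: [-0.8, -0.8, 0.1]
finger_gap: 0.0431
grip_force: 41.4
```

Run:
```python
from h import *
s=env.get_state();print(s['tcp_pos'],s['finger_gap'],s['clock']);go(.4828,.166,.0515,np.radians(93.5),s)
```

```text
[0.4663286  0.36086608 0.1073738 ] 0.04309691942408844 9.375
go [-0.1886, -0.3426, 0.1118, -0.0, -0.0, -0.0764] mm [ -94. -171.   56.] deg [ -0.   -0.  -27.5]
```

Call:
carry_out(increments=[[[-0.1886, -0.3426, 0, 0, 0, -0.0764], [-0.1886, -0.3426, 0, 0, 0, -0.0764], [-0.1886, -0.3426, 0, 0, 0, -0.0764], [-0.1886, -0.3426, 0, 0, 0, -0.0764], [-0.1886, -0.3426, 0.04, 0, 0, -0.0764]]])

```text
clock: 10.0
tcp_pos: [0.4838, 0.1651, 0.0877]
orientation: [0.001, -0.029, 1.0, 0.0]
wrist_force: [-0.2, 1.1, -1.0]
finger_gap: 0.0426
grip_force: 41.4
```

Call:
carry_out(increments=[[[0, 0, 0, 0, 0, 0], [0, 0, 0, 0, 0, 0], [0, 0, 0, 0, 0, 0]]])

```text
clock: 10.38
tcp_pos: [0.4834, 0.1668, 0.0881]
orientation: [0.0, -0.031, 1.0, 0.0]
wrist_force: [0.5, 0.7, -0.2]
finger_gap: 0.0434
grip_force: 41.4
```

Run:
```python
from h import *
s=env.get_state();print(s['tcp_pos'],s['finger_gap'],s['clock']);go(.4828,.166,.0525,np.radians(93.5),s)
```

```text
[0.48335698 0.16682337 0.0881326 ] 0.043383919830685784 10.375
go [0.0013, -0.0016, 0.0713, 0.0, 0.0001, 0.0001] mm [ 1. -1. 36.] deg [0. 0. 0.]
```

Call:
carry_out(increments=[[[0.001, -0.001, 0.03, 0, 0, 0], [0.001, -0.001, 0.06, 0, 0, 0], [0.001, -0.001, 0.071, 0, 0, 0], [0.001, -0.001, 0.071, 0, 0, 0]]])

```text
clock: 10.88
tcp_pos: [0.4815, 0.1655, 0.0531]
orientation: [-0.001, -0.031, 1.0, -0.0]
wrist_force: [-6.6, -0.7, 16.4]
finger_gap: 0.0428
grip_force: 43.5
```

Call:
carry_out(increments=[[[0, 0, 0, 0, 0, 0], [0, 0, 0, 0, 0, 0], [0, 0, 0, 0, 0, 0], [0, 0, 0, 0, 0, 0]]], jaw=0)

```text
clock: 11.38
tcp_pos: [0.4826, 0.1656, 0.052]
orientation: [-0.0, -0.03, 1.0, 0.0]
wrist_force: [-0.6, -0.3, -0.3]
finger_gap: 0.0852
grip_force: 0.0
```

Call:
carry_out(increments=[[[0, 0, -0.1, 0, 0, 0], [0, 0, -0.25, 0, 0, 0], [0, 0, -0.36, 0, 0, 0], [0, 0, -0.36, 0, 0, 0]]])

```text
clock: 11.88
tcp_pos: [0.4855, 0.1661, 0.2375]
orientation: [0.005, -0.031, 1.0, 0.001]
wrist_force: [0.5, 0.1, -0.0]
finger_gap: 0.0852
grip_force: 0.0
```

Run:
```python
from h import *
c,W,s=wcloud('w2.png');print(s['tcp_pos'].round(3),s['clock'],s['finger_gap'])
print('yel',obj(W,.483,.167,.04,.045))
print('plate',obj(W,.57,.172,.085,.03,.038))
go(.456,-.3635,.12,np.radians(93),s)
```

```text
[0.486 0.166 0.237] 11.875 0.08519535425781784
yel (1703, array([479.8, 164. ]), array([46.6, 43.9]), 2.8, array([0.479, 0.164, 0.052]))
plate (3420, array([568.6, 171.6]), array([75.1, 96.7]), 5.0, array([0.569, 0.172, 0.033]))
go [0.1259, -1.054, 0.2326, 0.0002, 0.0015, 0.0014] mm [  63. -527.  116.] deg [0.1 0.6 0.5]
```

View pics/w2.png

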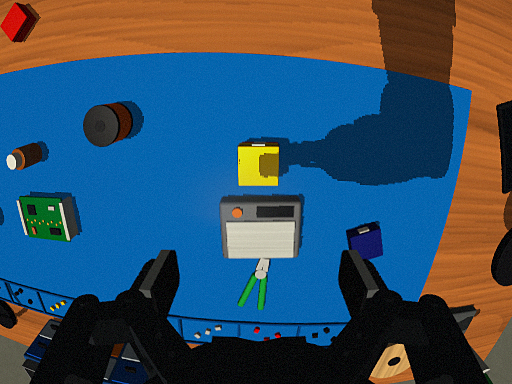

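Yellow box sits square on red at px (258,165), in front of the plate's display. Next, the tin.

Call:
carry_out(increments=[[[0.06, -0.52, 0.05, 0, 0, 0], [0.06, -0.52, 0.05, 0, 0, 0], [0.06, -0.52, 0.05, 0, 0, 0], [0.06, -0.52, 0.05, 0, 0, 0], [0.06, -0.52, 0.05, 0, 0, 0]]])

```text
clock: 12.55
tcp_pos: [0.4671, -0.0985, 0.2049]
orientation: [-0.002, -0.028, 1.0, 0.001]
wrist_force: [-0.0, 0.3, -0.3]
finger_gap: 0.0856
grip_force: 0.0
```

Call:
carry_out(increments=[[[0.065, -0.53, 0.08, 0, 0, 0], [0.065, -0.53, 0.08, 0, 0, 0], [0.065, -0.53, 0.08, 0, 0, 0], [0.065, -0.53, 0.08, 0, 0, 0], [0.065, -0.53, 0.08, 0, 0, 0]]])

```text
clock: 13.18
tcp_pos: [0.4515, -0.364, 0.1647]
orientation: [-0.001, -0.029, 1.0, 0.001]
wrist_force: [0.3, 0.3, -0.6]
finger_gap: 0.0855
grip_force: 0.0
```

Call:
carry_out(increments=[[[0, 0, 0, 0, 0, 0], [0, 0, 0, 0, 0, 0]]])

```text
clock: 13.42
tcp_pos: [0.4524, -0.3602, 0.1668]
orientation: [-0.0, -0.031, 1.0, 0.001]
wrist_force: [-0.1, 0.1, 0.4]
finger_gap: 0.0856
grip_force: 0.0
```

Run:
```python
from h import *
c,W,s=wcloud();print(s['tcp_pos'].round(3),s['clock'])
print('tin',obj(W,.454,-.365,.05,.03),'spool',obj(W,.597,-.32,.05,.044),'board',obj(W,.581,-.156,.066,.018))
go(.454,-.365,.03,np.radians(93),s)
```

```text
[ 0.452 -0.36   0.167] 13.425
tin (2946, array([ 454.1, -367.4]), array([55.2, 55.1]), 73.6, array([ 0.452, -0.367,  0.041])) spool (1202, array([ 595.9, -322.6]), array([48.9, 48.3]), 3.8, array([ 0.594, -0.323,  0.048])) board (1694, array([ 570.1, -159.4]), array([ 49.4, 100.3]), 2.5, array([ 0.564, -0.157,  0.026]))
go [-0.0029, -0.0104, 0.2736, 0.0003, -0.0001, 0.0016] mm [ -1.  -5. 137.] deg [ 0.1 -0.   0.6]
```

Call:
carry_out(increments=[[[-0.003, -0.013, 0.1, 0, 0, 0], [-0.003, -0.013, 0.18, 0, 0, 0], [-0.003, -0.013, 0.23, 0, 0, 0], [-0.003, -0.013, 0.272, 0, 0, 0], [-0.003, -0.013, 0.272, 0, 0, 0]]])

```text
clock: 14.1
tcp_pos: [0.4537, -0.366, 0.0302]
orientation: [-0.001, -0.032, 1.0, 0.001]
wrist_force: [0.2, -0.1, -0.2]
finger_gap: 0.0857
grip_force: 0.0
```

Call:
carry_out(increments=[[[0, 0, 0, 0, 0, 0], [0, 0, 0, 0, 0, 0], [0, 0, 0, 0, 0, 0], [0, 0, 0, 0, 0, 0], [0, 0, 0, 0, 0, 0]]], jaw=1)

```text
clock: 14.72
tcp_pos: [0.4552, -0.3688, 0.033]
orientation: [0.001, -0.031, 1.0, -0.0]
wrist_force: [0.9, 2.9, 6.1]
finger_gap: 0.0544
grip_force: 42.8
```

Call:
carry_out(increments=[[[0, 0, -0.08, 0, 0, 0], [0, 0, -0.2, 0, 0, 0], [0, 0, -0.25, 0, 0, 0], [0, 0, -0.25, 0, 0, 0]]])

```text
clock: 15.22
tcp_pos: [0.4554, -0.37, 0.159]
orientation: [0.002, -0.03, 1.0, -0.002]
wrist_force: [0.3, 1.1, -2.7]
finger_gap: 0.0547
grip_force: 43.6
```

Run:
```python
from h import *
s=env.get_state();print(s['tcp_pos'],s['finger_gap'],s['clock']);go(.5755,.0072,.1,np.radians(93),s)
```

```text
[ 0.45538622 -0.37000944  0.15900087] 0.05471151162103624 15.225
go [-0.2853, 0.7389, 0.1157, -0.0007, 0.0006, 0.0014] mm [-143.  369.   58.] deg [-0.3  0.2  0.5]
```

Call:
carry_out(increments=[[[-0.143, 0.369, 0, 0, 0, 0], [-0.143, 0.369, 0, 0, 0, 0], [-0.143, 0.369, 0, 0, 0, 0], [-0.143, 0.369, 0, 0, 0, 0]]])

```text
clock: 15.72
tcp_pos: [0.5136, -0.1759, 0.1542]
orientation: [-0.002, -0.033, 0.999, 0.001]
wrist_force: [-0.1, -0.7, -2.0]
finger_gap: 0.0548
grip_force: 43.7
```

Call:
carry_out(increments=[[[-0.143, 0.369, 0.04, 0, 0, 0], [-0.143, 0.369, 0.08, 0, 0, 0], [-0.143, 0.369, 0.12, 0, 0, 0], [-0.143, 0.369, 0.15, 0, 0, 0], [-0.143, 0.369, 0.15, 0, 0, 0]]])

```text
clock: 16.35
tcp_pos: [0.572, 0.0094, 0.0776]
orientation: [-0.003, -0.031, 0.999, 0.0]
wrist_force: [0.3, 0.4, -1.2]
finger_gap: 0.0547
grip_force: 43.7
```

Call:
carry_out(increments=[[[0, 0, 0, 0, 0, 0], [0, 0, 0, 0, 0, 0]]])

```text
clock: 16.6
tcp_pos: [0.575, 0.0069, 0.0822]
orientation: [0.001, -0.029, 1.0, -0.0]
wrist_force: [0.4, -1.2, -1.1]
finger_gap: 0.0546
grip_force: 43.7
```

Run:
```python
from h import *
s=env.get_state();print(s['tcp_pos'],s['finger_gap'],s['clock']);go(.5755,.0072,.033,np.radians(93),s)
```

```text
[0.57498725 0.00692468 0.08215506] 0.054581845974616044 16.6
go [-0.0009, 0.0005, 0.0983, -0.0001, 0.0002, 0.0011] mm [-0.  0. 49.] deg [-0.   0.1  0.4]
```

Call:
carry_out(increments=[[[0, 0, 0.06, 0, 0, 0], [0, 0, 0.09, 0, 0, 0], [0, 0, 0.099, 0, 0, 0], [0, 0, 0.099, 0, 0, 0]]])

```text
clock: 17.1
tcp_pos: [0.5743, 0.0078, 0.033]
orientation: [0.0, -0.03, 1.0, -0.0]
wrist_force: [-3.0, -0.8, 4.4]
finger_gap: 0.0546
grip_force: 44.3
```

Call:
carry_out(increments=[[[0, 0, 0, 0, 0, 0], [0, 0, 0, 0, 0, 0], [0, 0, 0, 0, 0, 0], [0, 0, 0, 0, 0, 0]]], jaw=0)

```text
clock: 17.6
tcp_pos: [0.5745, 0.0084, 0.0318]
orientation: [0.0, -0.031, 1.0, 0.0]
wrist_force: [0.6, -0.3, 0.6]
finger_gap: 0.085
grip_force: 0.0
```

Call:
carry_out(increments=[[[0, 0, -0.1, 0, 0, 0], [0, 0, -0.25, 0, 0, 0], [0, 0, -0.36, 0, 0, 0], [0, 0, -0.36, 0, 0, 0]]])

```text
clock: 18.1
tcp_pos: [0.5775, 0.0082, 0.2176]
orientation: [0.005, -0.031, 1.0, -0.001]
wrist_force: [0.4, 0.5, -0.4]
finger_gap: 0.0854
grip_force: 0.0
```

Run:
```python
from h import *
c,W,s=wcloud('w3.png');print(s['tcp_pos'].round(3),s['clock'],s['finger_gap'])
for o,x,y,r,zl,zh in [('board',.581,-.156,.066,.018,.05),('plate',.57,.172,.085,.03,.038),('tin',.5755,.007,.05,.03,.06),('yel',.483,.167,.04,.045,.07)]: print(o,obj(W,x,y,r,zl,zh))
go(.596,-.322,.15,np.radians(93),s)
```

```text
[0.577 0.008 0.218] 18.1 0.08535973944276236
board (4383, array([ 581.2, -158.2]), array([ 71.5, 101.4]), 2.2, array([ 0.58 , -0.155,  0.026]))
plate (3523, array([548., 169.]), array([117.2,  95.6]), 3.5, array([0.571, 0.169, 0.033]))
tin (2170, array([573.6,   6.3]), array([55.4, 54.7]), 1.5, array([0.572, 0.006, 0.041]))
yel (1539, array([479.7, 163.1]), array([45.5, 45. ]), 3.8, array([0.48 , 0.161, 0.051]))
go [0.0048, -0.6611, 0.1363, -0.0003, 0.0016, 0.0014] mm [   2. -331.   68.] deg [-0.1  0.6  0.5]
```

Call:
carry_out(increments=[[[0.002, -0.56, 0, 0, 0, 0], [0.002, -0.56, 0, 0, 0, 0], [0.002, -0.56, 0, 0, 0, 0], [0.002, -0.56, 0, 0, 0, 0], [0.002, -0.56, 0, 0, 0, 0]]])

```text
clock: 18.77
tcp_pos: [0.5894, -0.2742, 0.209]
orientation: [-0.001, -0.029, 1.0, 0.001]
wrist_force: [0.3, 1.0, 1.0]
finger_gap: 0.0853
grip_force: 0.0
```

Call:
carry_out(increments=[[[0.002, -0.1, 0.05, 0, 0, 0], [0.002, -0.1, 0.1, 0, 0, 0], [0.002, -0.1, 0.1, 0, 0, 0]]])

```text
clock: 19.15
tcp_pos: [0.5901, -0.3202, 0.1569]
orientation: [-0.003, -0.03, 1.0, 0.003]
wrist_force: [-0.2, 0.2, 0.5]
finger_gap: 0.0853
grip_force: 0.0
```

Run:
```python
from h import *
c,W,s=wcloud();print(s['tcp_pos'].round(3),s['clock'])
print('spool',obj(W,.596,-.322,.05,.044))
go(.596,-.3225,.040,np.radians(93),env.get_state())
```

```text
[ 0.59  -0.32   0.157] 19.15
spool (2538, array([ 596.7, -322.5]), array([48.8, 49.1]), 20.1, array([ 0.596, -0.322,  0.048]))
go [-0.0104, -0.0061, 0.2381, 0.0006, -0.0007, 0.0013] mm [ -5.  -3. 119.] deg [ 0.2 -0.2  0.5]
```

Call:
carry_out(increments=[[[-0.006, -0.005, 0.08, 0, 0, 0], [-0.006, -0.005, 0.12, 0, 0, 0], [-0.006, -0.005, 0.12, 0, 0, 0], [-0.006, -0.005, 0.12, 0, 0, 0]]])

```text
clock: 19.7
tcp_pos: [0.5966, -0.3233, 0.1035]
orientation: [0.001, -0.031, 1.0, -0.001]
wrist_force: [-0.4, -0.5, -0.3]
finger_gap: 0.0855
grip_force: 0.0
```

Run:
```python
from h import *
s=env.get_state();print(s['tcp_pos'],s['clock']);go(.5965,-.3225,.040,np.radians(93),s)
```

```text
[ 0.59662224 -0.32330124  0.10351918] 19.7
go [0.0004, 0.0018, 0.127, -0.0002, 0.0003, 0.0015] mm [ 0.  1. 64.] deg [-0.1  0.1  0.5]
```

Call:
carry_out(increments=[[[0, 0.001, 0.06, 0, 0, 0], [0, 0.001, 0.1, 0, 0, 0], [0, 0.001, 0.127, 0, 0, 0], [0, 0.001, 0.127, 0, 0, 0]]])

```text
clock: 20.2
tcp_pos: [0.5956, -0.3227, 0.0382]
orientation: [-0.0, -0.031, 1.0, 0.0]
wrist_force: [-0.5, 0.2, -0.6]
finger_gap: 0.0852
grip_force: 0.0
```

Call:
carry_out(increments=[[[0, 0, 0, 0, 0, 0], [0, 0, 0, 0, 0, 0], [0, 0, 0, 0, 0, 0], [0, 0, 0, 0, 0, 0], [0, 0, 0, 0, 0, 0]]], jaw=1)

```text
clock: 20.82
tcp_pos: [0.5964, -0.3231, 0.0397]
orientation: [0.001, -0.031, 1.0, -0.0]
wrist_force: [-0.2, 1.5, 5.9]
finger_gap: 0.0486
grip_force: 41.6
```

Call:
carry_out(increments=[[[0, 0, -0.08, 0, 0, 0], [0, 0, -0.16, 0, 0, 0], [0, 0, -0.2, 0, 0, 0], [0, 0, -0.2, 0, 0, 0]]])

```text
clock: 21.32
tcp_pos: [0.5966, -0.3236, 0.14]
orientation: [0.001, -0.03, 1.0, -0.001]
wrist_force: [0.4, 0.5, -2.7]
finger_gap: 0.0482
grip_force: 42.3
```

Run:
```python
from h import *
s=env.get_state();print(s['tcp_pos'],s['finger_gap'],s['clock']);go(.666,-.1545,.09,np.radians(93),s)
```

```text
[ 0.59657144 -0.32364636  0.1400254 ] 0.048170396724757036 21.325
go [-0.1589, 0.3294, 0.0997, -0.0004, 0.0004, 0.0014] mm [-79. 165.  50.] deg [-0.1  0.2  0.5]
```

Call:
carry_out(increments=[[[-0.158, 0.329, 0, 0, 0, 0], [-0.158, 0.329, 0, 0, 0, 0], [-0.158, 0.329, 0.05, 0, 0, 0], [-0.158, 0.329, 0.1, 0, 0, 0], [-0.158, 0.329, 0.1, 0, 0, 0]]])

```text
clock: 21.95
tcp_pos: [0.6617, -0.1519, 0.0836]
orientation: [-0.004, -0.031, 1.0, 0.001]
wrist_force: [1.0, -0.0, -2.7]
finger_gap: 0.048
grip_force: 42.5
```

Call:
carry_out(increments=[[[0, 0, 0, 0, 0, 0], [0, 0, 0, 0, 0, 0], [0, 0, 0, 0, 0, 0]]])

```text
clock: 22.32
tcp_pos: [0.6649, -0.155, 0.0894]
orientation: [0.001, -0.03, 1.0, -0.0]
wrist_force: [-0.5, -0.6, -2.3]
finger_gap: 0.048
grip_force: 42.5
```

Run:
```python
from h import *
s=env.get_state();print(s['tcp_pos'],s['finger_gap'],s['clock']);go(.666,-.1545,.0400,np.radians(93),s)
```

```text
[ 0.66491142 -0.15497686  0.08941192] 0.04796376054891731 22.325
go [-0.0021, 0.0009, 0.0988, -0.0001, 0.0003, 0.0012] mm [-1.  0. 49.] deg [-0.   0.1  0.4]
```

Call:
carry_out(increments=[[[-0.002, 0, 0.06, 0, 0, 0], [-0.002, 0, 0.09, 0, 0, 0], [-0.002, 0, 0.099, 0, 0, 0], [-0.002, 0, 0.099, 0, 0, 0]]])

```text
clock: 22.82
tcp_pos: [0.6652, -0.154, 0.0398]
orientation: [-0.0, -0.03, 1.0, -0.0]
wrist_force: [-2.2, -0.0, 1.0]
finger_gap: 0.0485
grip_force: 42.9
```

Call:
carry_out(increments=[[[0, 0, 0, 0, 0, 0], [0, 0, 0, 0, 0, 0], [0, 0, 0, 0, 0, 0], [0, 0, 0, 0, 0, 0]]], jaw=0)

```text
clock: 23.32
tcp_pos: [0.6656, -0.1538, 0.0388]
orientation: [0.0, -0.03, 1.0, 0.0]
wrist_force: [-0.2, -0.2, -0.7]
finger_gap: 0.0852
grip_force: 0.0
```

Call:
carry_out(increments=[[[0, 0, -0.1, 0, 0, 0], [0, 0, -0.25, 0, 0, 0], [0.1, 0.1, -0.4, 0, 0, 0], [0.2, 0.2, -0.4, 0, 0, 0], [0.2, 0.2, -0.4, 0, 0, 0]]])

```text
clock: 23.95
tcp_pos: [0.5585, -0.059, 0.2405]
orientation: [0.001, -0.031, 1.0, -0.0]
wrist_force: [-0.1, -0.4, 0.3]
finger_gap: 0.0856
grip_force: 0.0
```

Call:
carry_out(increments=[[[0, 0, 0, 0, 0, 0], [0, 0, 0, 0, 0, 0]]])

```text
clock: 24.2
tcp_pos: [0.5601, -0.0603, 0.2389]
orientation: [0.001, -0.031, 1.0, -0.0]
wrist_force: [-0.3, 0.4, 0.2]
finger_gap: 0.0853
grip_force: 0.0
```

Run:
```python
from h import *
c,W,s=wcloud('w4.png');print(s['tcp_pos'].round(3),s['clock'],s['finger_gap'])
c2=env.read_camera('scene');cv2.imwrite('pics/s4.png',cv2.resize(c2['frame'][130:310,120:430],None,fx=2.5,fy=2.5,interpolation=cv2.INTER_CUBIC));W2=cloud(c2)
for o,x,y,r,zl,zh in [('board',.581,-.156,.066,.018,.03),('plate',.57,.172,.085,.03,.038),('tin',.5755,.007,.05,.03,.06),('yel',.481,.165,.04,.045,.07),('red',.481,.165,.045,.008,.07),('spool',.666,-.155,.05,.044,.06),('reel',.441,-.022,.05,.044,.06),('flux',.482,-.17,.035,.03,.07),('blue',.585,.315,.045,.022,.04)]: print(o,obj(W,x,y,r,zl,zh),'|',obj(W2,x,y,r,zl,zh))
```

```text
[ 0.56  -0.06   0.239] 24.2 0.08534683200411462
board (4179, array([ 595.9, -157.8]), array([100.6,  99.7]), 2.1, array([ 0.58 , -0.157,  0.026])) | (545, array([ 580.8, -155.8]), array([ 72. , 101.3]), 1.2, array([ 0.582, -0.154,  0.027]))
plate (2473, array([549.2, 169.5]), array([118.7,  96.8]), 3.0, array([0.57 , 0.169, 0.033])) | (673, array([554.5, 172.3]), array([109.7,  97.4]), 4.0, array([0.571, 0.174, 0.034]))
tin (1741, array([573. ,   5.4]), array([55.2, 54.7]), 8.3, array([0.571, 0.004, 0.041])) | (252, array([574.1,   7.5]), array([55. , 52.7]), 23.1, array([0.577, 0.009, 0.041]))
yel (1098, array([480. , 163.5]), array([45.6, 45.9]), 4.0, array([0.48 , 0.161, 0.051])) | (203, array([480.1, 165.5]), array([46.3, 44.2]), 2.8, array([0.482, 0.165, 0.052]))
red (1586, array([481.3, 163.4]), array([48.7, 46.3]), 4.0, array([0.481, 0.155, 0.044])) | (307, array([477.9, 163.3]), array([74.7, 57.9]), 31.3, array([0.489, 0.166, 0.043]))
spool (867, array([ 663.2, -153.1]), array([48.5, 42.2]), 44.4, array([ 0.662, -0.152,  0.048])) | (200, array([ 666.1, -153.1]), array([47.4, 49.2]), 78.1, array([ 0.667, -0.153,  0.048]))
reel (1680, array([441.3, -21.9]), array([49.4, 49. ]), 65.2, array([ 0.441, -0.022,  0.048])) | (123, array([442.7, -15.1]), array([39. , 48.1]), 76.5, array([ 0.445, -0.015,  0.049]))
flux (698, array([ 483.1, -170. ]), array([32.3, 28.1]), 3.8, array([ 0.483, -0.167,  0.051])) | (91, array([ 485.5, -169. ]), array([27.1, 30.6]), 14.8, array([ 0.488, -0.167,  0.05 ]))
blue (526, array([587.2, 316.6]), array([45.2, 44.6]), 20.2, array([0.586, 0.314, 0.027])) | (238, array([587.2, 318.9]), array([45.6, 44.5]), 20.9, array([0.589, 0.319, 0.028]))
```

View pics/s4.png

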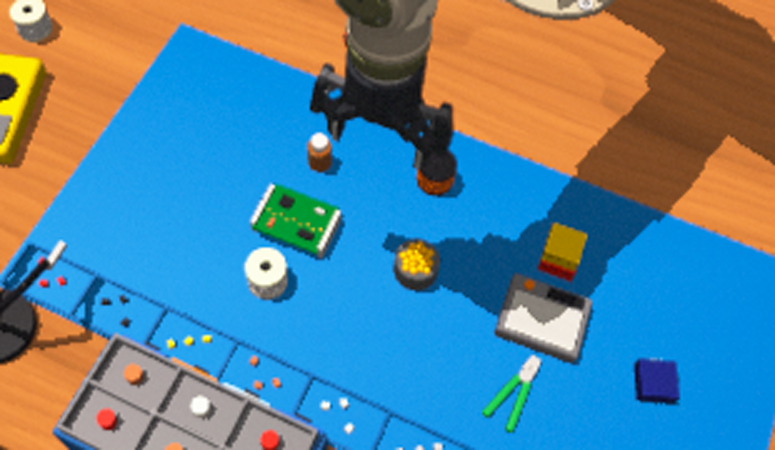

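The spool (px 266,273), tin (416,263) and yellow-on-red stack (565,250) are placed as asked, and the bystanders haven't moved.

```bash
python3 -c "
from workcell import env
print(env.hand_in())"
```

```text
the job is handed in; nothing more can be done
None
```

I handed the job in at about 24 s of the 102 s allowed; no verdict came back, but the last pictures show the tin, spool, red box and yellow box all within the set limits, and none of the bystanders appeared to have moved.

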